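# Blow out a plate gap and gauge it with a taper feeler

### The job

Gauge the gap between the two upright plates of the stand. First press the sprung cap of the air duster on the stand fully down and let it come back up, to blow the gap clean. Then take the taper gauge from its holder by its grip and slide its blade straight down between the plates until it drags snugly, with the sprung plate pushed back about 2 mm and never more than 5 mm; finish while still holding the gauge upright at that depth, with the flask, dish and stopper left where they are.

Things in the scene. Friction and masses are not known exactly. Their poses are not given: they have to be found in the camera images.
- stand: gap stand, fixed: grey base plate 130 x 210 x 12 mm, origin at the centre of its underside, z up. The pair of upright steel plates is centred 50 mm to its -y side and the air duster's canister 62 mm to its +y side. The plates' normal is the stand's x axis; about 26 mm behind each plate is an aluminium bracket that ends 72 mm above the table. The tallest part is the duster's cap.
- gap_mouth (a point): point fixed in the stand, axes as the stand's: 92 mm above the table, level with the plates' top edges, about the middle of the gap (it does not follow the plates). The plates are 8 mm thick (x), 60 mm wide (y), their top edges rounded on a 4 mm radius so that the gap proper starts 4 mm below them; the gap is open 80 mm deep.
- locked_plate (a joint): setting of the locked plate (the plate on the stand's -x side), m, fixed in each run: its gap face is at x = -(0.0030 + value) in the stand's frame. Value 0 to 0.002. It does not yield.
- locked_edge (a point): middle of the locked plate's top edge, in the plane of its gap face (moves with the setting)
- sprung_plate (a joint): how far the sprung plate (on the stand's +x side) is pushed back, m: 0 at rest, up to 0.009. Its gap face is at x = +(0.0025 + value) in the stand's frame, so the gap at rest is 5.5 to 7.5 mm. Spring: about 2 N preload and 2 N per mm; with steel on steel the blade's drag is of the order of this force. A value of about 0.002 is snug.
- sprung_edge (a point): middle of the sprung plate's top edge, in the plane of its gap face (moves with the plate)
- duster_cap (a joint): travel of the duster's cap, m: 0 up, 0.006 fully down; spring about 1.4 N at the start, 5.6 N fully down; it comes back up by itself
- cap_top (a point): centre of the top of the duster's black cap (32 mm diameter, flat top 26 mm across), 140 mm above the table when up; a thin bent straw leaves its side towards the gap (stand's -y)
- holder: grey block, fixed, 50 x 70 x 85 mm high, origin at the centre of its underside, with a pocket 16 mm (x) by 28 mm (y) from the top, 80 mm deep, in which the gauge hangs by the shoulders of its grip; draw the gauge straight up 80 mm to clear it
- gauge: taper gauge, loose, 0.13 kg, 120 mm tall, upright, blade down. Origin at tip height under the middle of the grip, z up; axes at the start as the holder's. Steel blade z 0 to 75 mm, 22 mm wide (y): flat vertical face at x = -6 mm, other face slopes from x = -3 (tip, 3 mm thick) to x = +6 mm (top, 12 mm thick). Grey ribbed grip z 75 to 120 mm, 14 mm (x) by 36 mm (y).
- gauge_tip (a point): middle of the blade's tip, 4.5 mm to the -x side of the gauge's origin. Put in with the gauge's x along the stand's x (no half turn), the flat face lies on the locked plate.
- gauge_grip (a point): middle of the grip, 97.5 mm above the tip; to be gripped across its 14 mm (gauge's x)
- flask: bystander: conical glass flask 83 mm wide, 106 mm tall; origin at the centre of its underside
- dish: bystander: lidded glass dish 66 mm across, 15 mm tall; origin at the centre of its underside
- stopper: bystander: rubber stopper 27 mm across, 26 mm tall; origin at the centre of its underside
Things that resemble listed ones, but are neither listed nor needed, are in the scene too. There is more than one size of the gauge; the job needs the smaller.

How it is judged:
By the outcome, as a careful person would: the job done as asked, in the order asked, and still so for the second after the job is handed in, while the arm keeps its last pose, push and grip.
It also fails if it takes over 64 s, if anything falls off the work surface, if the arm or the gripper's body presses on something with over 40 N, if the wrist force passes 120 N, or if a joint passes its speed limit or range.

### The arm

A 6-joint arm with a two-finger parallel gripper is mounted at the origin on the work surface; the furniture and walls round the work are solid. World frame = base frame: x ahead of the robot, y to its left, z up, the work surface at z = 0. Lengths are in m, angles in degrees, forces in N, time in s.
With the tool pointing down it reaches from about 0.35 to 0.8 m from the base axis. Payload 7.3 kg.
Tool frame: the origin (TCP) lies between the finger pads; the fingertips stand manip.tcp_to_tips ahead of it and the grasp point (between the pads) lies 3 mm ahead of it (manip.tcp_to_tips is the distance from the TCP to the fingertips, in m); z points along the fingers, y is the line along which they close (so a half turn about z gives the same grasp; the last joint's range is limited). The gripper opens to 85 mm and grips with 20 to 120 N. Pads are 22 mm wide; open, the fingers measure 114 mm over their backs; the gripper's body (76 mm by 85 mm) begins 54 mm behind the grasp point. The pads swing forward as they close: fully open they stand 13 mm farther back than shut.
Start: joints at [-73.625, 19.595, 87.324, -0, 73.075, -8.365], TCP at [0.22, -0.477, 0.253] pointing down, gripper open.
Joint ranges: [-145.02, 145.02], [-44.19, 115.74], [2.07, 154.8], [-57.11, 237.11], [16.16, 152.29], [-177.93, 177.93]. Speed limits (degrees/s): [147.25, 147.25, 180, 180, 180, 180].

### API

Orientations are given as a 3x3 rotation matrix whose columns are the frame's x, y, z axes.
In Python, from station import manip gives the robot as it stands.
- The arm moves only by the tool play_rows, never from a script. Its argument "plan" is a list of rows, each a list of 5 numbers: the shift along the world's x, y, z in units of 25 mm (1.0 is 25 mm), then the turn about the world's z in units of 5 degrees (1.0 is 5 degrees), then the closure, from -1 (fully open) to 1 (shut). A call has 1 to 20 rows; each row shifts and turns the commanded pose from where the row before left it; what a row does not reach is not made up. A row lasts 1/12 s, in which the tool goes at most 41.7 mm and 7.16 degrees, less where a joint would pass 70% of its speed; a pose out of reach is approached as far as the arm can. A call is refused whole if a number of a shift passes 1 or a number of a turn 1, either way. A call with a gripper value outside its range is refused whole. The fingers move at their own pace and stop on an object; "newtons" is the grip in N (left out, the last holds). Time passes only in rows, so rows that do not move let the fingers close. It gives the time, the measured TCP pose, the force, the opening and the grip force at its end, in the units of the state.
- manip.get_state(): the state, without advancing time (a new reading comes with each control period).
- manip.grab_frame(name): name is "scene" or "top" or "wrist"; returns the picture (384x512x3 uint8, blue, green, red); there is no depth.
- manip.camera_info(name): a dict with "fx", "fy", "cx", "cy" (pixels), "distortion" ([k1, k2, p1, p2, k3] as OpenCV has them; the pictures are not rectified), "R" (3x3) and "t" (3): a world point X has camera coordinates R X + t. Camera axes: x right, y down, z forward; pixel columns grow to the right and rows downward; lengths in m; the calibration is good to about 2 mm. A picture is of the moment at which its call begins: read the wrist's pose just before it. camera_info takes no time and is no camera call; for the wrist camera it gives the pose at the moment of the call.
- manip.hand_in(): hands the job in; it is judged then, once.
The state is a dict: "time_s": time; "qpos": joint angles; "joint_vel": joint speeds; "joint_efforts": joint torques, N m; "ee_pos": TCP position; "tool_rot": TCP orientation; "ft_force": force on the tool from outside, world axes, zero at the start; "wrist_torque": the same for the moment, N m; "gripper_width": finger opening in m; "grasp_force": force on a finger pad.
Only numpy, scipy, OpenCV 4.12 (cv2) and the standard library are available. Lean on these libraries where they do the work, as an engineer would, in place of code of your own. Each camera call takes 0.05 s, during which the arm holds its last target. There are 200 camera calls.

## Working session

There is one attempt and no reset: what is moved stays moved. The work goes in short steps, Python scripts to look and compute and a tool call to move; the robot and the scene stay as the last step left them, time stands still between calls to the robot, and variables do not carry over. Pictures are saved under pics/ and viewed, at most 10 in all, crops included, and the job is handed in when it is done.

Besides the shell and the picture viewer there is one more tool, called after "Emit:" as name(argument=value, ...) on one line, values as JSON. play_rows: Moves the arm, as the interface text tells. Its arguments: {"type":"object","properties":{"plan":{"type":"array","items":{"type":"array","items":{"type":"number"}}},"newtons":{"type":"number"}},"required":["plan"]}

```bash
mkdir -p pics; ls; python3 - <<'E'
from station import manip
import cv2
s=manip.get_state();print(s['time_s'],s['ee_pos'],s['tool_rot'],s['gripper_width'],s['ft_force'],manip.tcp_to_tips)
for n in('scene','top'):
    c=manip.camera_info(n);print(n,c)
    im=manip.grab_frame(n);cv2.imwrite(f'pics/{n}0.png',im)
    cv2.imwrite(f'pics/{n}0b.png',cv2.resize(im,(800,600),interpolation=cv2.INTER_CUBIC))
E
```

```text
pics
0.0 [ 0.21962222 -0.47642528  0.25260475] [[ 9.08204821e-01  4.18525710e-01 -4.83870444e-04]
 [ 4.18525942e-01 -9.08203559e-01  1.52677081e-03]
 [ 1.99539978e-04 -1.58913295e-03 -9.99998717e-01]] 0.08529496464619511 [-0.435339    0.49909354  0.24780217] 0.022
scene {'fx': 467.8383961289282, 'fy': 467.8383961289282, 'cx': 252.5433113094395, 'cy': 195.3562967491775, 'distortion': array([-0.02180499,  0.        ,  0.        ,  0.        ,  0.        ]), 'R': array([[-0.85976734, -0.5103877 ,  0.01745022],
       [-0.27325473,  0.43090333, -0.86003149],
       [ 0.43143014, -0.74419535, -0.50994247]]), 't': array([0.36070991, 0.20299112, 1.06816769])}
top {'fx': 348.60984666717593, 'fy': 348.60984666717593, 'cx': 256.62979153500265, 'cy': 193.08990714331213, 'distortion': array([-0.04853081,  0.        ,  0.        ,  0.        ,  0.        ]), 'R': array([[-0.00634067, -0.99997274, -0.00378445],
       [-0.97870986,  0.00698217, -0.20512988],
       [ 0.20515071,  0.00240322, -0.97872744]]), 't': array([0.01379055, 0.41963462, 1.08381829])}
```

View pics/top0b.png

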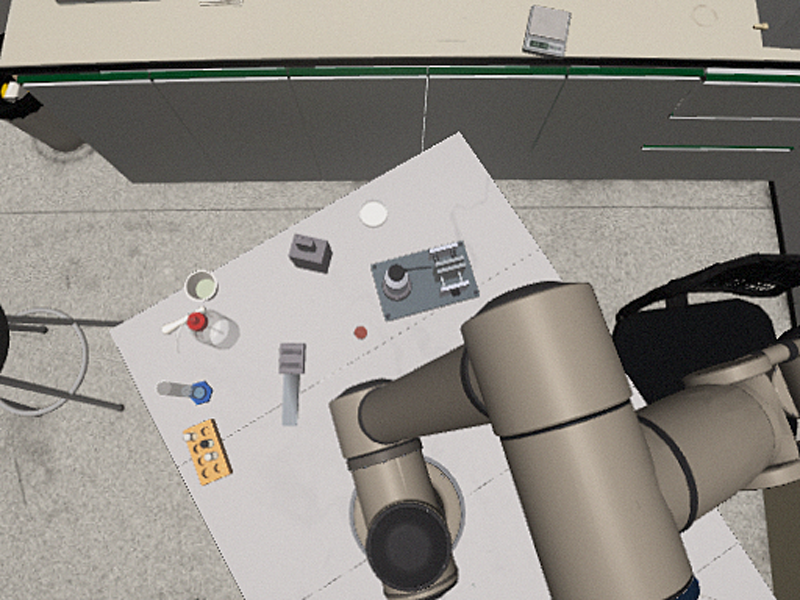

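View pics/scene0b.png

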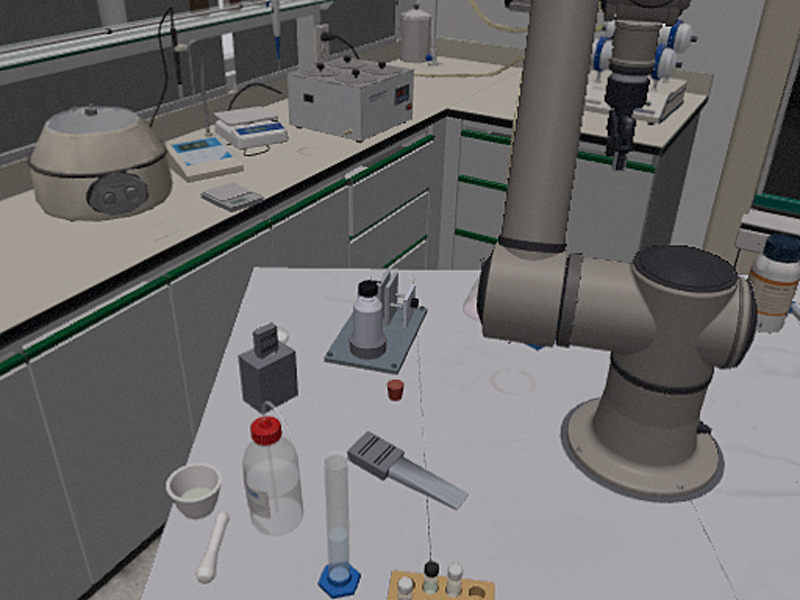

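Top view (800 px scale): holder with gauge about (310,253), stand about (425,280) with plates on the right and cap about (396,275), dish (373,214), stopper (361,332). The larger decoy gauge lies at (290,380). I'll enlarge the holder and stand.

```bash
python3 - <<'E'
import cv2
im=cv2.imread('pics/top0.png')[130:210,178:310]
cv2.imwrite('pics/c1.png',cv2.resize(im,None,fx=6,fy=6,interpolation=cv2.INTER_CUBIC))
E
cat > h.py <<'E'
import numpy as np, cv2
def ray(c,uv):
    K=np.array([[c['fx'],0,c['cx']],[0,c['fy'],c['cy']],[0,0,1]])
    n=cv2.undistortPoints(np.array([[uv]],float),K,c['distortion'])[0,0]
    R=np.array(c['R']);return -R.T@c['t'],R.T@np.array([n[0],n[1],1])
def atz(c,uv,z):
    o,d=ray(c,uv);return o+d*(z-o[2])/d[2]
def proj(c,X):
    K=np.array([[c['fx'],0,c['cx']],[0,c['fy'],c['cy']],[0,0,1]])
    return cv2.projectPoints(np.array(X,float).reshape(-1,1,3),cv2.Rodrigues(np.array(c['R']))[0],np.array(c['t']),K,c['distortion'])[0][:,0]
E
```

```text
(no output)
```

View pics/c1.png

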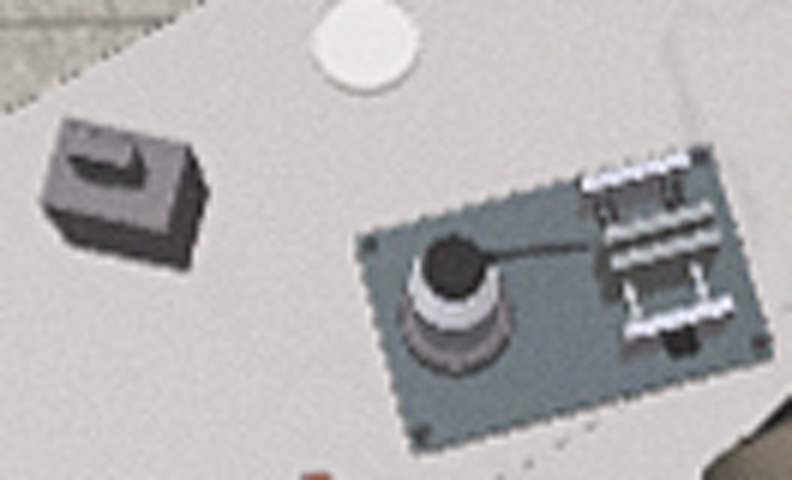

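The crop shows base corners at about (357,237), (712,147), (774,355), (416,452); cap centre (455,267); and holder top corners (65,120), (190,145), (168,236), (43,203).

```bash
python3 - <<'E'
from station import manip
from h import *
c=manip.camera_info('top')
f=lambda p:((np.array(p)+.5)/6-.5+[178,130])
b=np.array([atz(c,f(p),.012) for p in[(357,237),(712,147),(774,355),(416,452)]])
print(b.round(4),b.mean(0).round(4),[np.linalg.norm(b[i]-b[i-1]).round(4) for i in range(4)])
y=(b[0]-b[1])+(b[3]-b[2]);a=np.degrees(np.arctan2(-y[0],y[1]));x=(b[0]-b[3])+(b[1]-b[2]);print('stand yaw',a,np.degrees(np.arctan2(x[1],x[0])))
print('cap',atz(c,f((455,267)),.14))
t=np.radians(a);R=np.array([[np.cos(t),-np.sin(t)],[np.sin(t),np.cos(t)]]);print('cap exp',b.mean(0)[:2]+R@[0,.062],'mouth',b.mean(0)[:2]+R@[0,-.05])
h=np.array([atz(c,f(p),.085) for p in[(65,120),(190,145),(168,236),(43,203)]])
y=(h[0]-h[1])+(h[3]-h[2]);x=(h[0]-h[3])+(h[1]-h[2])
print(h.mean(0),[np.linalg.norm(h[i]-h[i-1]).round(4) for i in range(4)],np.degrees(np.arctan2(-y[0],y[1])),np.degrees(np.arctan2(x[1],x[0])))
print('dish',atz(c,f((366,42)),.015),'stopper',atz(c,(361*.64,332*.64),.026),'bottle?',atz(c,(197*.64,321*.64),.15))
s=manip.get_state();print(np.degrees(np.arctan2(s['tool_rot'][1][1],s['tool_rot'][0][1])))
E
```

```text
[[ 0.5096  0.0765  0.012 ]
 [ 0.5612 -0.1249  0.012 ]
 [ 0.4399 -0.1557  0.012 ]
 [ 0.3866  0.0434  0.012 ]] [ 0.4744 -0.0402  0.012 ] [np.float64(0.1274), np.float64(0.2079), np.float64(0.1251), np.float64(0.2061)]
stand yaw 14.675278586276052 14.677267010960971
cap [0.45754602 0.01995374 0.14      ]
cap exp [0.45864738 0.01980511] mouth [ 0.48702153 -0.08854113]
[0.52375177 0.20019111 0.085     ] [np.float64(0.0472), np.float64(0.0689), np.float64(0.0513), np.float64(0.0695)] -13.95858393002186 -12.0443882803141
dish [0.62473398 0.07185156 0.015     ] stopper [0.3596078  0.09457092 0.026     ] bottle? [0.36322046 0.39274521 0.15      ]
-65.26197217825981
```

Measured sizes agree with the given ones (127x207 mm base, 69x49 mm holder), and the cap is within 1 mm of where it should be. Moving above the cap with the fingers shut.

Emit:
play_rows(plan=[[0.476,0.99,0,0.52,1],[0.476,0.99,0,0.52,1],[0.476,0.99,0,0.52,1],[0.476,0.99,0,0.52,1],[0.476,0.99,0,0.52,1],[0.476,0.99,0,0.52,1],[0.476,0.99,0,0.52,1],[0.476,0.99,0,0.52,1],[0.476,0.99,0,0.52,1],[0.476,0.99,0,0.52,1],[0.476,0.99,0,0.52,1],[0.476,0.99,0,0.52,1],[0.476,0.99,0,0.52,1],[0.476,0.99,0,0.52,1],[0.476,0.99,0,0.52,1],[0.476,0.99,0,0.52,1],[0.476,0.99,0,0.52,1],[0.476,0.99,0,0.52,1],[0.476,0.99,0,0.52,1],[0.476,0.99,0,0.52,1]])

```text
time_s: 1.77
ee_pos: [0.4579, 0.0196, 0.2531]
tool_rot: [[0.227, 0.974, -0.001], [0.974, -0.227, 0.0], [-0.0, -0.0, -1.0]]
ft_force: [-0.2, -0.6, 0.2]
gripper_width: -0.0002
grasp_force: 0.0
```

Emit:
play_rows(plan=[[0,0,0,0,1],[0,0,0,0,1],[0,0,0,0,1]])

```text
time_s: 2.02
ee_pos: [0.4573, 0.018, 0.253]
tool_rot: [[0.229, 0.973, -0.001], [0.973, -0.229, -0.0], [-0.001, -0.001, -1.0]]
ft_force: [-0.6, -0.3, -0.5]
gripper_width: -0.0
grasp_force: 0.0
```

```bash
python3 - <<'E'
from station import manip
import cv2
s=manip.get_state();print(s['ee_pos'],s['ft_force'],s['qpos'],s['gripper_width'])
print(manip.camera_info('wrist'))
im=manip.grab_frame('wrist');cv2.imwrite('pics/w1.png',im);cv2.imwrite('pics/w1b.png',cv2.resize(im,(800,600),interpolation=cv2.INTER_CUBIC))
t=manip.grab_frame('top');cv2.imwrite('pics/t1.png',t)
E
```

```text
[0.45729891 0.01797598 0.25296671] [-0.55560604 -0.2999755  -0.45850262] [-7.34399720e+00  1.25757094e+01  9.72500415e+01 -2.43716813e-02
  7.02321372e+01  5.92572519e+00] -4.415103359317303e-05
{'fx': 318.57319193684265, 'fy': 318.57319193684265, 'cx': 258.675592226637, 'cy': 192.4839517576516, 'distortion': array([-0.00194641,  0.        ,  0.        ,  0.        ,  0.        ]), 'R': array([[ 9.73305593e-01, -2.29511872e-01, -7.23142072e-04],
       [-2.19955311e-01, -9.33668992e-01,  2.82633819e-01],
       [-6.55429922e-02, -2.74930018e-01, -9.59227607e-01]]), 't': array([-0.44077865,  0.07969653,  0.4140164 ])}
```

View pics/w1b.png

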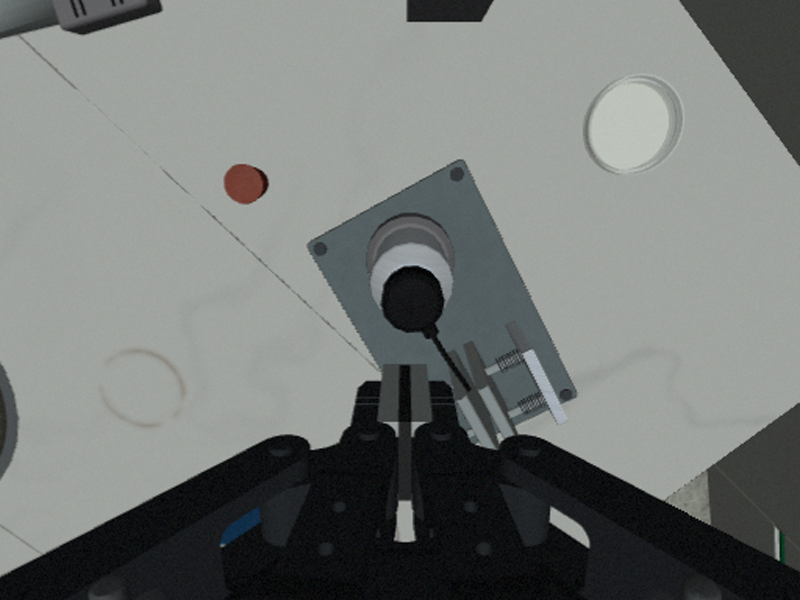

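Wrist view: cap centre about (412,299), base corners at (460,161), (310,243) and (577,395), stopper (244,184), dish (628,128). Refining from these.

```bash
cat >> h.py <<'E'
def R2(a):
    t=np.radians(a);return np.array([[np.cos(t),-np.sin(t)],[np.sin(t),np.cos(t)]])
E
python3 - <<'E'
from station import manip
from h import *
c=manip.camera_info('wrist');k=.64
print('cap',atz(c,(412*k,299*k),.14))
P=[atz(c,(u*k,v*k),.012) for u,v in[(310,243),(462,160),(577,397)]]
for p in P:print(p)
y=P[1]-P[2];x=P[1]-P[0];print(np.degrees(np.arctan2(-y[0],y[1])),np.degrees(np.arctan2(x[1],x[0])),np.linalg.norm(x),np.linalg.norm(y))
o=(P[0]+P[2])[:2]/2;print(o,o+R2(14.7)@[0,.062])
E
```

```text
cap [0.46167549 0.01926914 0.14      ]
[0.39193376 0.04159557 0.012     ]
[0.51219752 0.07333571 0.012     ]
[ 0.56575935 -0.12812325  0.012     ]
14.888776362864277 14.78444868352092 0.12438170268349776 0.20845762713673485
[ 0.47884655 -0.04326384] [0.46311356 0.01670676]
```

Emit:
play_rows(plan=[[0.04,0.06,-1,0,1],[0,0,-1,0,1],[0,0,-0.8,0,1],[0,0,-0.4,0,1],[0,0,0,0,1],[0,0,0,0,1]])

```text
time_s: 2.62
ee_pos: [0.4585, 0.0189, 0.1734]
tool_rot: [[0.231, 0.973, -0.001], [0.973, -0.231, -0.0], [-0.0, -0.001, -1.0]]
ft_force: [0.4, -0.4, 0.7]
gripper_width: -0.0001
grasp_force: 0.0
```

Emit:
play_rows(plan=[[0.05,0,-0.2,0,1],[0,0,-0.2,0,1],[0,0,-0.1,0,1],[0,0,-0.1,0,1],[0,0,0,0,1],[0,0,0,0,1]])

```text
time_s: 3.12
ee_pos: [0.4603, 0.0195, 0.1587]
tool_rot: [[0.229, 0.973, 0.001], [0.973, -0.229, -0.001], [-0.0, 0.001, -1.0]]
ft_force: [0.6, -1.7, 3.5]
gripper_width: 0.0004
grasp_force: 1.7
```

Emit:
play_rows(plan=[[0,0,-0.08,0,1],[0,0,0,0,1],[0,0,0,0,1]])

```text
time_s: 3.37
ee_pos: [0.4603, 0.0195, 0.1566]
tool_rot: [[0.229, 0.973, 0.001], [0.973, -0.229, -0.0], [-0.0, 0.001, -1.0]]
ft_force: [-0.4, -2.8, 4.7]
gripper_width: -0.0
grasp_force: 2.5
```

Emit:
play_rows(plan=[[0,0,-0.06,0,1],[0,0,-0.04,0,1],[0,0,0,0,1],[0,0,0,0,1]])

```text
time_s: 3.7
ee_pos: [0.4604, 0.0195, 0.1558]
tool_rot: [[0.229, 0.973, 0.002], [0.973, -0.229, -0.001], [-0.0, 0.002, -1.0]]
ft_force: [-4.4, -1.9, 21.1]
gripper_width: -0.0
grasp_force: 10.5
```

Cap bottomed at 21 N. Lifting, opening, and moving to the holder.

Emit:
play_rows(plan=[[0,0,0.2,0,1],[0,0,0.6,0,1],[0,0,1,0,1],[0,0,1,0,1],[0,0,1,0,0],[0.25,0.7,0.5,0,-1],[0.25,0.7,0,0,-1],[0.25,0.7,0,0,-1],[0.25,0.7,0,0,-1],[0.25,0.7,0,0,-1],[0.25,0.7,0,0,-1],[0.25,0.7,0,0,-1],[0.25,0.7,0,0,-1],[0.25,0.7,0,0,-1],[0.25,0.7,0,0,-1],[0,0,0,0,-1],[0,0,0,0,-1],[0,0,0,0,-1]])

```text
time_s: 5.2
ee_pos: [0.5219, 0.1944, 0.2607]
tool_rot: [[0.229, 0.973, -0.002], [0.973, -0.229, -0.0], [-0.001, -0.001, -1.0]]
ft_force: [0.2, 0.3, 0.7]
gripper_width: 0.0858
grasp_force: 0.0
```

```bash
python3 - <<'E'
from station import manip
import cv2, numpy as np
s=manip.get_state();print(s['ee_pos'],s['ft_force'],s['qpos'],s['gripper_width'])
c=manip.camera_info('wrist');np.save('w2.npy',c,allow_pickle=True)
im=manip.grab_frame('wrist');cv2.imwrite('pics/w2.png',im);cv2.imwrite('pics/w2b.png',cv2.resize(im,(800,600),interpolation=cv2.INTER_CUBIC))
E
```

```text
[0.52190389 0.1943672  0.26073573] [0.20113472 0.25595023 0.69193843] [ 1.25429900e+01  2.26983697e+01  8.14150686e+01 -2.96874623e-03
  7.59802167e+01  2.57898661e+01] 0.08575904489968751
```

View pics/w2b.png

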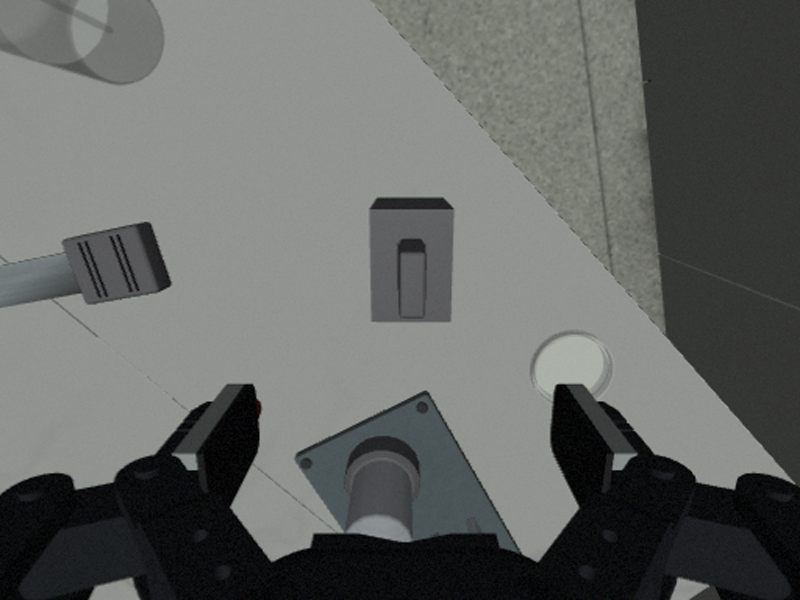

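Wrist view: holder top corners (370,209), (453,209), (451,322), (372,322); grip top (400,251)–(425,317).

```bash
python3 - <<'E'
from h import *
c=np.load('w2.npy',allow_pickle=True).item();k=.64
for q,z in(([(370,209),(453,209),(451,322),(372,322)],.085),([(400,251),(425,251),(426,317),(399,317)],.130)):
    h=np.array([atz(c,(u*k,v*k),z) for u,v in q])
    y=(h[0]-h[3])+(h[1]-h[2]);x=(h[1]-h[0])+(h[2]-h[3])
    print(h.mean(0),[np.linalg.norm(h[i]-h[i-1]).round(4) for i in range(4)],np.degrees(np.arctan2(-y[0],y[1])),np.degrees(np.arctan2(x[1],x[0])))
E
```

```text
[0.52707222 0.19794309 0.085     ] [np.float64(0.0704), np.float64(0.049), np.float64(0.0704), np.float64(0.0498)] -13.014893045495056 -13.236633638195283
[0.52720322 0.19874679 0.13      ] [np.float64(0.0356), np.float64(0.0128), np.float64(0.0356), np.float64(0.0144)] -12.98224297631259 -13.233890350919776
```

Emit:
play_rows(plan=[[0.16,0.18,-0.9,0,-1],[0,0,-1,0,-1],[0,0,-1,0,-1],[0,0,-1,0,-1],[0,0,-1,0,-1],[0,0,-0.6,0,-1],[0,0,-0.4,0,-1],[0,0,0,0,-1],[0,0,0,0,-1]])

```text
time_s: 6.0
ee_pos: [0.5266, 0.1988, 0.1142]
tool_rot: [[0.23, 0.973, 0.0], [0.973, -0.23, -0.0], [-0.0, 0.0, -1.0]]
ft_force: [0.8, 0.0, 0.9]
gripper_width: 0.0856
grasp_force: 0.0
```

Emit:
play_rows(newtons=25, plan=[[0,0,0,0,0.3],[0,0,0,0,0.5],[0,0,0,0,0.6],[0,0,0,0,0.7],[0,0,0,0,0.8],[0,0,0,0,0.9],[0,0,0,0,1],[0,0,0,0,1],[0,0,0,0,1],[0,0,0,0,1]])

```text
time_s: 6.83
ee_pos: [0.5266, 0.1992, 0.1141]
tool_rot: [[0.229, 0.973, 0.001], [0.973, -0.229, 0.0], [0.0, 0.001, -1.0]]
ft_force: [-0.0, -0.3, 5.0]
gripper_width: 0.0135
grasp_force: 28.1
```

Emit:
play_rows(newtons=60, plan=[[0,0,0,0,1],[0,0,0,0,1],[0,0,0.1,0,1],[0,0,0.3,0,1],[0,0,0.6,0,1],[0,0,0.8,0,1],[0,0,0.8,0,1],[0,0,0.8,0,1],[0,0,0.8,0,1],[0,0,0.8,0,1],[0,0,0.6,0,1],[0,0,0.4,0,1],[0,0,0,0,1],[0,0,0,0,1]])

```text
time_s: 8.0
ee_pos: [0.5264, 0.1991, 0.2636]
tool_rot: [[0.229, 0.973, 0.0], [0.973, -0.229, -0.0], [-0.0, 0.0, -1.0]]
ft_force: [-0.0, 0.4, -1.6]
gripper_width: 0.0133
grasp_force: 58.8
```

```bash
python3 - <<'E'
from station import manip
import cv2, numpy as np
from h import *
s=manip.get_state();print(s['ee_pos'],s['ft_force'],s['gripper_width'],s['grasp_force'])
a=manip.grab_frame('scene');b=manip.grab_frame('top');w=manip.grab_frame('wrist')
c=manip.camera_info('scene');p=proj(c,[s['ee_pos']-np.array([0,0,.06])])[0].astype(int);print(p)
q=proj(manip.camera_info('top'),[s['ee_pos']-np.array([0,0,.06])])[0].astype(int);print(q)
cv2.imwrite('pics/s3.png',a)
f=lambda im,p,r:cv2.resize(im[max(p[1]-r,0):p[1]+r,max(p[0]-r,0):p[0]+r],(400,400),interpolation=cv2.INTER_CUBIC)
cv2.imwrite('pics/m3.png',np.hstack([f(a,p,40),cv2.resize(w,(400,300)).__class__ and cv2.copyMakeBorder(cv2.resize(w,(400,300)),0,100,0,0,0)]))
E
```

```text
[0.52637274 0.1991262  0.26362168] [-0.01394444  0.35174761 -1.57258382] 0.013263035164561794 58.7775993347168
[167 181]
[190 145]
```

View pics/m3.png

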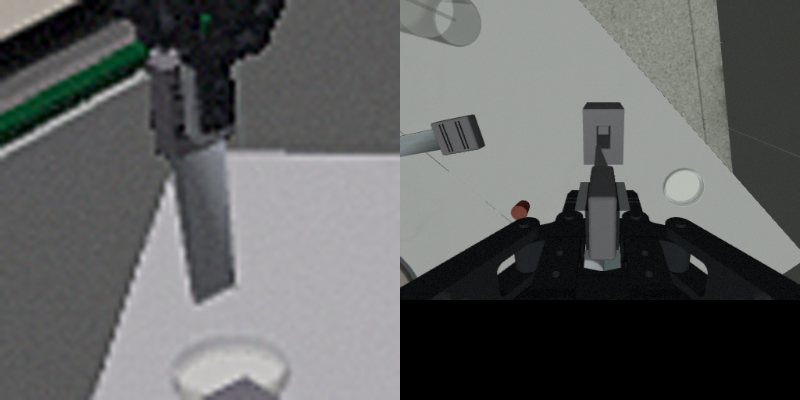

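The gauge is held upright. In the scene crop the blade's right edge (world -x) is vertical, so its flat side already faces the stand's -x. Carrying it over the gap.

Emit:
play_rows(plan=[[-0.0885,-0.722,0,0.35,1],[-0.0885,-0.722,0,0.35,1],[-0.0885,-0.722,0,0.35,1],[-0.0885,-0.722,0,0.35,1],[-0.0885,-0.722,0,0.35,1],[-0.0885,-0.722,0,0.35,1],[-0.0885,-0.722,0,0.35,1],[-0.0885,-0.722,0,0.35,1],[-0.0885,-0.722,0,0.35,1],[-0.0885,-0.722,0,0.35,1],[-0.0885,-0.722,0,0.35,1],[-0.0885,-0.722,0,0.35,1],[-0.0885,-0.722,0,0.35,1],[-0.0885,-0.722,0,0.35,1],[-0.0885,-0.722,0,0.35,1],[-0.0885,-0.722,0,0.35,1],[0,0,0,0,1],[0,0,0,0,1]])

```text
time_s: 9.65
ee_pos: [0.4907, -0.09, 0.263]
tool_rot: [[-0.252, 0.968, -0.002], [0.968, 0.252, 0.001], [0.001, -0.001, -1.0]]
ft_force: [-0.2, -0.3, -0.6]
gripper_width: 0.0129
grasp_force: 58.8
```

Emit:
play_rows(plan=[[0,0,-0.4,0,1],[0,0,-0.6,0,1],[0,0,-0.4,0,1],[0,0,-0.2,0,1],[0,0,0,0,1],[0,0,0,0,1],[0,0,0,0,1]])

```text
time_s: 10.23
ee_pos: [0.4915, -0.0894, 0.2244]
tool_rot: [[-0.255, 0.967, 0.001], [0.967, 0.255, -0.0], [-0.001, 0.001, -1.0]]
ft_force: [0.8, -0.1, -0.5]
gripper_width: 0.0135
grasp_force: 58.8
```

```bash
python3 - <<'E'
from station import manip
import cv2, numpy as np
from h import *
s=manip.get_state();print(s['ee_pos'],s['ft_force'],s['qpos'])
c=manip.camera_info('wrist');np.save('w4.npy',c,allow_pickle=True)
a=manip.grab_frame('scene');w=manip.grab_frame('wrist')
cv2.imwrite('pics/s4.png',a);cv2.imwrite('pics/w4.png',w)
T=np.array(s['ee_pos'])-[0,0,.104]
p=proj(c,[T])[0];print('tip wrist',p)
p=p.astype(int);q=proj(manip.camera_info('scene'),[T])[0].astype(int);print('scene',q)
x0,y0=p[0]-50,p[1]-75;print(x0,y0,q-[33,50])
A=cv2.resize(w[y0:y0+100,x0:x0+100],(600,600),interpolation=cv2.INTER_CUBIC)
B=cv2.resize(a[q[1]-50:q[1]+50,q[0]-16:q[0]+17],(198,600),interpolation=cv2.INTER_CUBIC)
cv2.imwrite('pics/m4.png',np.hstack([A,B]))
E
```

```text
[ 0.49148909 -0.08937766  0.22440048] [ 0.83774279 -0.12603    -0.50967569] [-1.91077613e+01  1.84148065e+01  9.39222358e+01  7.13857105e-03
  6.76004246e+01 -3.38675677e+01]
tip wrist [259.01556188 198.58581681]
scene [247 168]
209 123 [214 118]
```

View pics/m4.png

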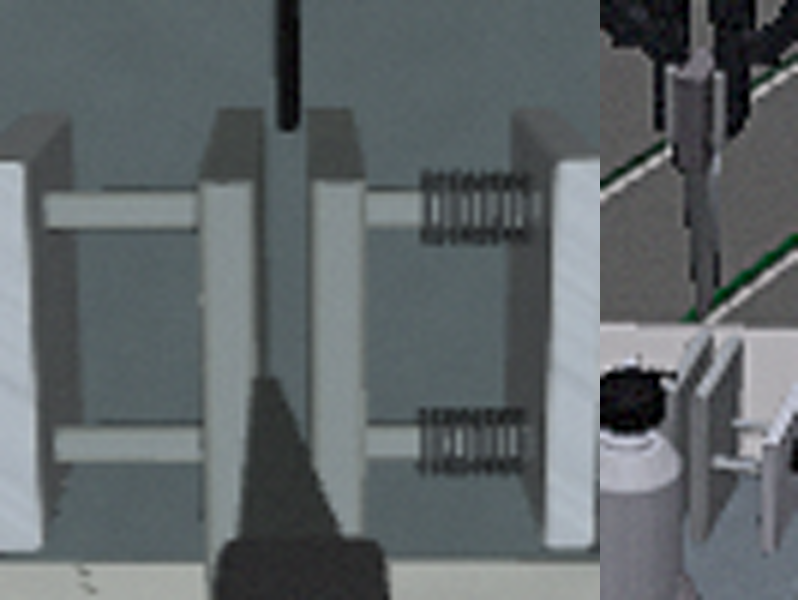

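Crop at (209,123), x6: locked plate's top strip 202–254 and sprung's 312–365 at row 182, springs on the right. The blade tip is 253–276 at row 378, with its flat side on the left, so the orientation is right.

```bash
python3 - <<'E'
from h import *
c=np.load('w4.npy',allow_pickle=True).item()
f=lambda p:(np.array(p)+.5)/6-.5+[209,123]
Ri=R2(14.75).T
tcp=np.array([.4915,-.0894])
g=lambda p,z:(Ri@(atz(c,f(p),z)[:2]-tcp)*1000).round(2)
for n,p,z in(('L out',(202,182),.09),('L in',(254,182),.09),('R in',(312,182),.09),('R out',(365,182),.09),('Lout2',(206,540),.092),('Rin2',(314,400),.092),('Rout2',(364,540),.092),('tipflat',(253,378),.1204),('tip r',(276,378),.1204),('grip l',(215,542),.1954),('grip r',(387,542),.1954)):print(n,g(p,z))
E
```

```text
L out [-13.49  29.09]
L in [-6.49 29.09]
R in [ 1.31 29.09]
R out [ 8.45 29.08]
Lout2 [-13.56 -21.35]
Rin2 [ 1.63 -0.84]
Rout2 [  8.72 -21.36]
tipflat [-6.06 10.01]
tip r [-3.26 10.01]
grip l [-7.48 16.16]
grip r [ 6.9  16.16]
```

Gap measured at about 6.9 mm, in place under the tip, with the flat about on the locked face. Shifting 0.7 mm toward the sprung side and entering slowly.

Emit:
play_rows(plan=[[0.03,0.04,0,0,1],[0,0,-0.2,0,1],[0,0,-0.3,0,1],[0,0,-0.3,0,1],[0,0,-0.2,0,1],[0,0,-0.1,0,1],[0,0,-0.1,0,1],[0,0,-0.1,0,1],[0,0,-0.1,0,1],[0,0,0,0,1],[0,0,0,0,1]])

```text
time_s: 11.25
ee_pos: [0.4919, -0.0886, 0.1888]
tool_rot: [[-0.254, 0.967, 0.0], [0.967, 0.254, 0.0], [-0.0, 0.0, -1.0]]
ft_force: [0.5, -0.2, -1.8]
gripper_width: 0.0128
grasp_force: 58.8
```

Emit:
play_rows(plan=[[0,0,-0.1,0,1],[0,0,-0.1,0,1],[0,0,-0.1,0,1],[0,0,-0.1,0,1],[0,0,-0.1,0,1],[0,0,0,0,1],[0,0,0,0,1]])

```text
time_s: 11.83
ee_pos: [0.4918, -0.0886, 0.1761]
tool_rot: [[-0.254, 0.967, -0.0], [0.967, 0.254, 0.0], [0.0, -0.0, -1.0]]
ft_force: [-0.5, -0.7, -1.5]
gripper_width: 0.0136
grasp_force: 58.7
```

Emit:
play_rows(plan=[[0,0,-0.1,0,1],[0,0,-0.1,0,1],[0,0,-0.1,0,1],[0,0,-0.1,0,1],[0,0,0,0,1],[0,0,0,0,1]])

```text
time_s: 12.33
ee_pos: [0.4917, -0.0886, 0.1661]
tool_rot: [[-0.254, 0.967, -0.0], [0.967, 0.254, 0.0], [0.0, -0.0, -1.0]]
ft_force: [0.3, -0.1, -1.3]
gripper_width: 0.0133
grasp_force: 58.7
```

Emit:
play_rows(plan=[[0,0,-0.08,0,1],[0,0,-0.08,0,1],[0,0,0,0,1],[0,0,0,0,1]])

```text
time_s: 12.67
ee_pos: [0.4918, -0.0886, 0.1622]
tool_rot: [[-0.254, 0.967, -0.0], [0.967, 0.254, 0.0], [0.0, -0.0, -1.0]]
ft_force: [-0.6, 0.7, -1.1]
gripper_width: 0.0137
grasp_force: 58.9
```

Emit:
play_rows(plan=[[0,0,-0.08,0,1],[0,0,0,0,1],[0,0,0,0,1]])

```text
time_s: 12.92
ee_pos: [0.4917, -0.0886, 0.1602]
tool_rot: [[-0.254, 0.967, -0.0], [0.967, 0.254, 0.0], [0.0, -0.0, -1.0]]
ft_force: [-0.3, -0.2, -1.2]
gripper_width: 0.0134
grasp_force: 58.8
```

Emit:
play_rows(plan=[[0,0,-0.08,0,1],[0,0,0,0,1],[0,0,0,0,1]])

```text
time_s: 13.17
ee_pos: [0.4916, -0.0887, 0.1581]
tool_rot: [[-0.254, 0.967, -0.001], [0.967, 0.254, 0.0], [0.0, -0.001, -1.0]]
ft_force: [-1.3, -0.8, -2.7]
gripper_width: 0.0135
grasp_force: 58.8
```

Emit:
play_rows(plan=[[0,0,-0.08,0,1],[0,0,0,0,1],[0,0,0,0,1]])

```text
time_s: 13.42
ee_pos: [0.4917, -0.0886, 0.1561]
tool_rot: [[-0.254, 0.967, -0.0], [0.967, 0.254, 0.0], [0.0, -0.0, -1.0]]
ft_force: [-1.1, -1.1, -1.3]
gripper_width: 0.0135
grasp_force: 58.9
```

Emit:
play_rows(plan=[[0,0,-0.08,0,1],[0,0,0,0,1],[0,0,0,0,1]])

```text
time_s: 13.67
ee_pos: [0.4917, -0.0886, 0.1541]
tool_rot: [[-0.254, 0.967, -0.0], [0.967, 0.254, 0.0], [0.0, -0.0, -1.0]]
ft_force: [-1.8, -1.3, -1.8]
gripper_width: 0.0134
grasp_force: 59.0
```

Emit:
play_rows(plan=[[0,0,-0.08,0,1],[0,0,-0.08,0,1],[0,0,0,0,1],[0,0,0,0,1]])

```text
time_s: 14.0
ee_pos: [0.4917, -0.0886, 0.15]
tool_rot: [[-0.255, 0.967, -0.0], [0.967, 0.255, 0.0], [0.0, -0.0, -1.0]]
ft_force: [-2.5, -1.9, -1.8]
gripper_width: 0.0132
grasp_force: 58.9
```

Emit:
play_rows(plan=[[-0.012,-0.003,0,0,1],[0,0,0,0,1],[0,0,0,0,1]])

```text
time_s: 14.25
ee_pos: [0.4916, -0.0886, 0.1501]
tool_rot: [[-0.254, 0.967, -0.0], [0.967, 0.254, 0.0], [0.0, 0.0, -1.0]]
ft_force: [-1.9, -0.2, -3.7]
gripper_width: 0.0133
grasp_force: 58.4
```

Emit:
play_rows(plan=[[-0.012,-0.003,0,0,1],[0,0,0,0,1],[0,0,0,0,1]])

```text
time_s: 14.5
ee_pos: [0.4915, -0.0887, 0.1502]
tool_rot: [[-0.254, 0.967, 0.001], [0.967, 0.254, 0.0], [0.0, 0.001, -1.0]]
ft_force: [-0.1, 0.0, -5.7]
gripper_width: 0.0131
grasp_force: 58.4
```

Emit:
play_rows(plan=[[0,0,-0.08,0,1],[0,0,-0.08,0,1],[0,0,0,0,1],[0,0,0,0,1]])

```text
time_s: 14.83
ee_pos: [0.4916, -0.0889, 0.1467]
tool_rot: [[-0.254, 0.967, 0.001], [0.967, 0.254, -0.0], [-0.001, 0.001, -1.0]]
ft_force: [-0.3, -0.3, 2.5]
gripper_width: 0.0136
grasp_force: 59.6
```

```bash
python3 - <<'E'
from station import manip
import cv2, numpy as np
s=manip.get_state();print(s['ee_pos'],s['ft_force'])
c=manip.camera_info('wrist');np.save('w5.npy',c,allow_pickle=True)
w=manip.grab_frame('wrist')
cv2.imwrite('pics/w5.png',w)
cv2.imwrite('pics/w5b.png',cv2.resize(w[145:245,195:325],(780,600),interpolation=cv2.INTER_CUBIC))
E
```

```text
[ 0.49158619 -0.08890232  0.14666367] [-0.29119767 -0.31295492  2.45568577]
```

View pics/w5b.png

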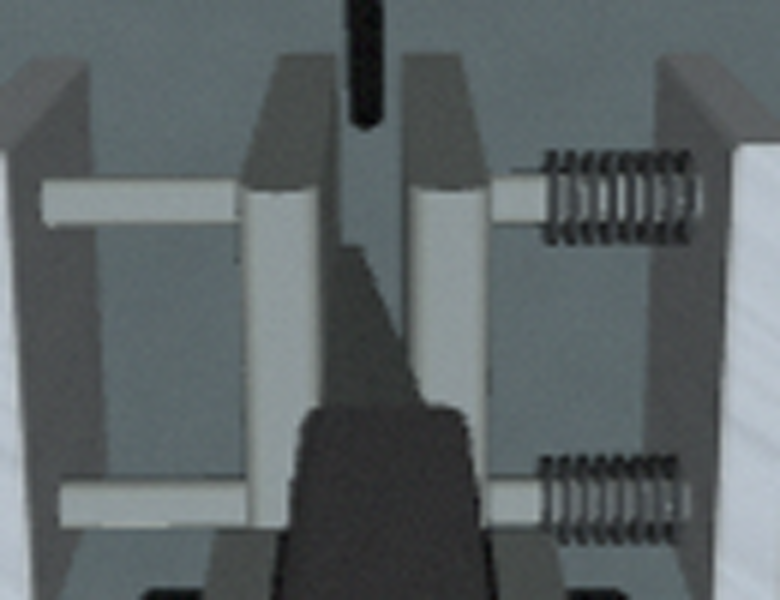

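Blade is in the gap. Locked strip 246–318 and sprung strip 411–487 at row 190 (crop at (195,145), x6).

```bash
python3 - <<'E'
from h import *
c=np.load('w5.npy',allow_pickle=True).item()
f=lambda p:(np.array(p)+.5)/6-.5+[195,145]
Ri=R2(14.75).T
tcp=np.array([.4916,-.0889])
g=lambda p,z:(Ri@(atz(c,f(p),z)[:2]-tcp)*1000).round(2)
for p in((246,190),(318,190),(411,190),(487,190)):print(g(p,.09))
# strip edges by gradient, both pictures, several rows
for n,cn,o,rows in(('w4','w4.npy',(209,123),range(158,164)),('w5','w5.npy',(195,145),range(180,196,3))):
    im=cv2.GaussianBlur(cv2.cvtColor(cv2.imread(f'pics/{n}.png'),cv2.COLOR_BGR2GRAY),(1,5),0).astype(float)
    c=np.load(cn,allow_pickle=True).item()
    for r in rows:
        d=np.gradient(im[r]);x=np.arange(d.size);lo,hi=(238,275) if n=='w4' else (230,282)
        i=[k for k in range(lo,hi) if abs(d[k])>12 and abs(d[k])>=abs(d[k-1]) and abs(d[k])>abs(d[k+1])]
        print(n,r,[(k+round(float((abs(d[k+1])-abs(d[k-1]))/(abs(d[k-1:k+2]).sum())),2), int(d[k]), float((Ri@(atz(c,(k+(abs(d[k+1])-abs(d[k-1]))/abs(d[k-1:k+2]).sum(),r),.09)[:2]-np.array([.4916,-.0889]))*1000)[0].round(2))) for k in i])
E
```

```text
[-13.59  28.36]
[-6.7  28.36]
[ 2.19 28.35]
[ 9.46 28.35]
w4 158 [(240.85, -14, -14.9), (242.89, 13, -13.25), (250.54, -32, -7.05), (253.27, 16, -4.83), (261.1, 29, 1.51), (267.88, -14, 7.01), (270.18, 13, 8.88)]
w4 159 [(242.76, 14, -13.37), (250.55, -32, -7.05), (253.22, 16, -4.88), (261.09, 29, 1.51), (268.03, -13, 7.14)]
w4 160 [(242.27, 18, -13.78), (250.54, -33, -7.06), (253.27, 16, -4.85), (261.07, 29, 1.49), (268.27, -13, 7.34)]
w4 161 [(242.28, 23, -13.78), (250.57, -33, -7.04), (253.21, 17, -4.9), (261.08, 29, 1.5), (268.82, -15, 7.8)]
w4 162 [(242.17, 22, -13.89), (250.6, -33, -7.03), (253.18, 17, -4.93), (261.07, 29, 1.5), (268.94, -18, 7.9)]
w4 163 [(242.2, 19, -13.87), (250.64, -33, -7.0), (253.13, 16, -4.97), (261.08, 29, 1.51), (268.93, -19, 7.9)]
w5 180 [(233.48, -16, -14.84), (235.87, 16, -13.47), (247.19, -32, -6.95), (251.09, 18, -4.7), (260.82, -19, 0.9), (263.44, 28, 2.41), (274.83, -16, 8.97), (276.94, 17, 10.18)]
w5 183 [(235.36, 19, -13.8), (247.2, -30, -6.96), (251.31, 17, -4.59), (260.81, -18, 0.9), (263.45, 27, 2.42), (275.13, -19, 9.16)]
w5 186 [(235.34, 20, -13.84), (247.19, -30, -6.99), (255.12, 16, -2.4), (260.83, -18, 0.91), (263.42, 28, 2.41), (275.09, -20, 9.17)]
w5 189 [(235.82, 18, -13.6), (247.18, -29, -7.01), (256.06, 21, -1.86), (260.83, -18, 0.91), (263.43, 28, 2.42), (275.06, -21, 9.18)]
w5 192 [(235.89, 19, -13.6), (247.74, -30, -6.7), (257.22, 21, -1.19), (260.81, -18, 0.91), (263.44, 28, 2.43), (275.09, -22, 9.22)]
w5 195 [(235.98, 19, -13.59), (247.81, -29, -6.68), (258.56, 20, -0.41), (260.95, -17, 0.99), (263.47, 27, 2.46), (275.04, -22, 9.22)]
```

Sprung plate is back about 1.0–1.1 mm with no net side force. About 8 mm deeper gives 2 mm.

Emit:
play_rows(plan=[[0,0,-0.08,0,1],[0,0,-0.08,0,1],[0,0,0,0,1],[0,0,0,0,1]])

```text
time_s: 15.22
ee_pos: [0.4915, -0.0889, 0.1424]
tool_rot: [[-0.254, 0.967, 0.001], [0.967, 0.254, -0.0], [-0.001, 0.001, -1.0]]
ft_force: [-0.2, -0.8, 2.4]
gripper_width: 0.0131
grasp_force: 59.7
```

Emit:
play_rows(plan=[[0,0,-0.08,0,1],[0,0,-0.07,0,1],[0,0,0,0,1],[0,0,0,0,1],[0,0,0,0,1]])

```text
time_s: 15.63
ee_pos: [0.4915, -0.0889, 0.1387]
tool_rot: [[-0.254, 0.967, 0.001], [0.967, 0.254, -0.0], [-0.0, 0.001, -1.0]]
ft_force: [-0.9, -0.5, 3.9]
gripper_width: 0.013
grasp_force: 59.8
```

```bash
python3 - <<'E'
from station import manip
from h import *
s=manip.get_state();print(s['ee_pos'],s['ft_force'],s['wrist_torque'])
c=manip.camera_info('wrist');w=manip.grab_frame('wrist');cv2.imwrite('pics/w6.png',w)
cv2.imwrite('pics/w6b.png',cv2.resize(w[145:245,195:325],(780,600),interpolation=cv2.INTER_CUBIC))
Ri=R2(14.75).T
im=cv2.GaussianBlur(cv2.cvtColor(w,cv2.COLOR_BGR2GRAY),(1,5),0).astype(float)
for r in range(182,204,4):
    d=abs(np.gradient(im[r]));o=[]
    for k in range(228,286):
        if d[k]>12 and d[k]>=d[k-1] and d[k]>d[k+1]:
            u=k+(d[k+1]-d[k-1])/d[k-1:k+2].sum();o.append(float((Ri@(atz(c,(u,r),.09)[:2]-np.array([.4916,-.0889]))*1000)[0].round(2)))
    print(r,o)
E
```

```text
[ 0.49153756 -0.08885456  0.13869876] [-0.94536655 -0.47259825  3.89778504] [-0.16800211  0.03032186  0.03745406]
182 [-14.63, -13.45, -6.77, -4.53, 1.98, 3.19, 9.8, 11.19]
186 [-13.83, -6.8, -2.32, 1.99, 3.2, 10.28]
190 [-13.88, -6.8, -1.46, 2.01, 3.2, 10.25]
194 [-13.62, -6.82, -0.67, 2.01, 3.21, 10.25]
198 [-13.64, -6.83, 0.36, 2.03, 3.23, 10.01]
202 [-13.64, -6.85, 0.91, 2.26, 3.24, 10.39]
```

Push now about 1.9 mm with roughly 5 N of drag. One last look before handing in.

```bash
python3 - <<'E'
from station import manip
import cv2,numpy as np
a=manip.grab_frame('scene')
w=cv2.imread('pics/w6b.png')
cv2.imwrite('pics/f.png',np.hstack([cv2.resize(w,(400,308)),cv2.resize(a[140:340,100:360],(400,308),interpolation=cv2.INTER_CUBIC)]))
E
```

```text
(no output)
```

View pics/f.png

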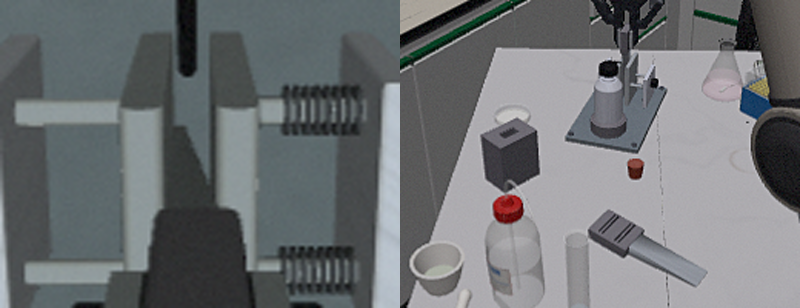

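The blade sits upright between the plates with its flat against the locked plate. The cap is back up, and the flask, dish and stopper are standing where they were.

```bash
python3 -c "
from station import manip
print(manip.hand_in())"
```

```text
the job is handed in; nothing more can be done
None
```

I handed the job in: the duster cap was pressed to its stop and came back up, then the gauge went down the gap until the sprung plate was back about 1.9 mm (camera estimate) with about 5 N of drag, and it is still held upright there; the flask, dish and stopper look undisturbed in the last picture.

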